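Shut and latch the packed roller crate

TASK

One of the two small plywood crates is packed with yellow rollers, the other holds just one. Close the packed crate for dispatch: with the fingertips push its sliding lid fully home by the dark batten, then push its red turn-button round until it lies square across the lid behind the batten. Only push: do not pinch the batten or the turn-button, do not pick anything up, and leave the other crate open and everything else where it is.

Things in the scene. Friction and masses are not known exactly. Their poses are not given: they have to be found in the camera images.
- full: the PACKED crate with twelve yellow rollers standing in it, in place (the other crate holds one): plywood, 230 (x) x 180 (y) x 102 mm high, fixed to the bench. Origin: centre of its underside, z up; local -x is its open end, where the lid slides out (facing the robot, within 0.3 rad). The lid's top is 92 mm up; it runs between two wooden cleats 20 mm wide, tops 102 mm up, along the long sides
- full_lid (a joint): sliding plywood lid of the packed crate: 0 = fully shut against the far end (hard stop), grows to at most 0.14 m as it slides out along the crate's local -x. Slides stiffly with about 2.5 N and stays where it is left
- full_lid_push (a point): middle of the outer (local -x) face of the dark batten on the packed crate's lid, the face to push; 14 mm above the lid's top. The batten is 110 mm long (y), 20 wide (x), 28 tall (top 120 mm above the bench). At crate local (-0.070, 0, 0.106) when shut; moves with the lid, whose edge lies 44 mm further out (-x). Axes as the crate's
- full_button (a joint): red turn-button of the packed crate, a bar swivelling on an upright pin on the local +y cleat near the open end. 0 = points along the crate's local -x, out past the open end; grows as it swings inwards over the lid; 1.57 (hard stop) = square across the lid, behind the batten; negative (to -0.5) = swung outwards. About 0.12 N m of friction, stays where it is left
- full_button_pivot (a point): the swivel pin's axis of the packed crate's turn-button, at half the bar's height (crate local (-0.090, +0.080, 0.114)); axes as the crate's
- full_button_tip (a point): middle of the free end of that turn-button, 85 mm from the pin. The bar is 18 mm wide and 22 tall, underside 103 and top 125 mm above the bench (this point 114); boss round the pin 12 mm in radius; its own -x points from pin to tip
- part: the nearly EMPTY crate with a single yellow roller in it: plywood, 230 (x) x 180 (y) x 102 mm high, fixed to the bench. Origin: centre of its underside, z up; local -x is its open end, where the lid slides out (facing the robot, within 0.3 rad). The lid's top is 92 mm up; it runs between two wooden cleats 20 mm wide, tops 102 mm up, along the long sides
- part_lid (a joint): sliding plywood lid of the nearly empty crate: 0 = fully shut against the far end (hard stop), grows to at most 0.14 m as it slides out along the crate's local -x. Slides stiffly with about 2.5 N and stays where it is left
- part_lid_push (a point): middle of the outer face of the batten on the nearly empty crate's lid
- part_button (a joint): red turn-button of the nearly empty crate, a bar swivelling on an upright pin on the local -y cleat near the open end. 0 = points along the crate's local -x, out past the open end; grows as it swings inwards over the lid; 1.57 (hard stop) = square across the lid, behind the batten; negative (to -0.5) = swung outwards. About 0.12 N m of friction, stays where it is left
- part_button_tip (a point): free end of the nearly empty crate's turn-button
- roller_in: the loose yellow roller inside the nearly empty crate, 50 mm across and 50 high; origin: centre of its underside
- roller_a: loose yellow roller standing between the crates at the back, 50 mm across and 50 high; origin: centre of its underside
- roller_b: loose yellow roller standing on the bench in front of the crates, 50 mm across and 50 high; origin: centre of its underside
- mallet: hammer lying at the right side of the bench; origin under it
- spanner: spanner lying at the left side of the bench; origin under it
- oil: amber bottle, 56 mm across, 130 high, standing at the left; origin: centre of its underside
- pot: steel cup, 80 mm across, 70 high, standing at the right; origin: centre of its underside

How it is judged:
By the outcome, as a careful person would: the job done as asked, in the order asked, and still so for the second after the job is handed in, with the robot touching nothing.
It also fails if it takes over 51 s, if anything falls off the work surface, if the arm or the gripper's body presses on something with over 40 N, if the wrist force passes 120 N, or if a joint passes its speed limit or range.

ROBOT

A 6-joint arm with a two-finger parallel gripper is mounted at the origin on the work surface. World frame = base frame: x ahead of the robot, y to its left, z up, the work surface at z = 0. Lengths are in mm, angles in rad, forces in N, time in s.
With the tool pointing down it reaches from about 350 to 875 mm from the base axis. Payload 4.2 kg.
Tool frame: the origin (TCP) lies midway between the tips of the shut fingers; the grasp point (between the pads) lies 19 mm behind it (arm.grasp_offset is the distance from the TCP to the grasp point, in mm); z points along the fingers, y is the direction in which the jaws open and shut (so a half turn about z gives the same grasp; the last joint's range is limited). The gripper opens to 85 mm and grips with 20 to 120 N. Pads are 22 mm wide; open, the fingers measure 114 mm over their backs; the gripper's body (76 mm by 85 mm) begins 54 mm behind the grasp point. The pads swing forward as they close: fully open they stand 13 mm farther back than shut.
Start: joints at [-0.927, 0.385, 0.008, 0, -1.194, -0.259], TCP at [234.622, -579.268, 231.312] pointing down, gripper open.
Joint ranges: [-3.14, 3.14], [-1.21, 2.06], [-1.07, 1.41], [-3.16, 2.05], [-2.99, -0.16], [-3.1, 3.1]. Speed limits (rad/s): [2.79, 2.79, 3.14, 3.14, 3.14, 3.14].

INTERFACE

Orientations are given as a unit quaternion [x, y, z, w].
In Python, from bench import arm gives the robot as it stands.
- The arm moves only by the tool move_arm, never from a script. Its argument "moves" is a list of rows, each an object with "gripper": the gripper's target within -1 to 1 (fully open at 1, half-way at 0, shut at -1); "xyz": the shift along the tool's x, y, z in cm, a list of three; "angular": the turn, a rotation vector about the tool's x, y, z in rad, a list of three. In form: [{"gripper": gripper, "xyz": [dx, dy, dz], "angular": [wx, wy, wz]}, ...]. A call has 1 to 10 rows; each row is the pose to reach, as a shift and turn from the pose commanded when the call began, along the tool's axes at that moment; what a row does not reach only later rows make up. A row lasts 1/8 s, in which the tool goes at most 62.5 mm and 10.7 degrees, less where a joint would pass 70% of its speed; a pose out of reach is approached as far as the arm can. A call with a gripper value outside its range is refused whole. The fingers move at their own pace and stop on an object; the grip force is fixed at half the most. Time passes only in rows, so rows that repeat a pose let the fingers close. It gives the time, the measured TCP pose, the force and the opening at its end, in the units of the state.
- arm.read_state(): the state, without advancing time (a new reading comes with each control period).
- arm.get_image(name): name is "side" or "top"; returns (picture, depth): 420x560x3 uint8, blue, green, red; 420x560 float32, mm along the optical axis (not along the pixel's ray), 0 where there is no reading.
- arm.get_calibration(name): a dict with "camera_matrix" (3x3 intrinsics, pixels), "R" (3x3) and "t" (3): a world point X has camera coordinates R X + t. Camera axes: x right, y down, z forward; pixel columns grow to the right and rows downward; lengths in mm; the calibration is good to about 2 mm. A picture is of the moment at which its call begins. get_calibration takes no time and is no camera call.
- arm.job_done(): hands the job in, once; it reports no verdict.
The state is a dict: "clock": time; "joints": joint angles; "joint_vel": joint speeds; "joint_efforts": joint torques, N m; "position": TCP position; "ee_rot": TCP orientation; "contact_force": force on the tool from outside, world axes, zero at the start; "wrist_torque": the same for the moment, N m; "gripper_width": finger opening in mm.
Only numpy, scipy, OpenCV 4.12 (cv2) and the standard library are available. Lean on these libraries where they do the work, as an engineer would, in place of code of your own. Each camera call takes 0.05 s, during which the arm holds its last target. There are 200 camera calls.

## Working session

There is one attempt and no reset: what is moved stays moved. The work goes in short steps, Python scripts to look and compute and a tool call to move; the robot and the scene stay as the last step left them, time stands still between calls to the robot, and variables do not carry over. Pictures are saved under pics/ and viewed, about 8 in all and at most 12, crops included, and the job is handed in when it is done.

Besides the shell and the picture viewer there is one more tool, called after "Emit:" in YAML: its name, and indented under it one key for each argument. move_arm: Moves the arm, as the interface text tells. Its arguments: {"type":"object","properties":{"moves":{"type":"array","items":{"type":"object","properties":{"gripper":{"type":"number"},"xyz":{"type":"array","items":{"type":"number"}},"angular":{"type":"array","items":{"type":"number"}}}}}},"required":["moves"]}

```bash
ls; mkdir -p pics; python3 - <<'E'
from bench import arm
import cv2, numpy as np
for n in("top","side"):
    p,d=arm.get_image(n); cv2.imwrite(f"pics/{n}0.png",p); np.savez(f"/tmp/{n}0.npz",p=p,d=d)
    c=arm.get_calibration(n); print(n,c["camera_matrix"].round(1).tolist(),c["R"].round(3).tolist(),c["t"].round(1))
print(arm.read_state())
E
```

```text
pics
top [[520.5, 0.0, 281.2], [0.0, 520.5, 204.8], [0.0, 0.0, 1.0]] [[0.02, -1.0, 0.006], [-0.98, -0.021, -0.196], [0.196, -0.002, -0.981]] [  16.6  602.3 1618.8]
side [[422.7, 0.0, 278.3], [0.0, 422.7, 209.1], [0.0, 0.0, 1.0]] [[-0.961, -0.277, -0.023], [-0.151, 0.589, -0.794], [0.233, -0.759, -0.607]] [ 570.7  163.2 1249.2]
{'clock': 0.1, 'joints': array([-9.27411301e-01,  3.85489584e-01,  6.74647204e-03, -4.18029095e-04,
       -1.19402110e+00, -2.58599087e-01]), 'joint_vel': array([ 0.00075532, -0.00343559,  0.0018318 ,  0.00114677, -0.00023157,
        0.00034835]), 'joint_efforts': array([-6.80437770e-04, -3.93319881e+01,  1.88928545e+01,  4.19791147e+00,
       -2.58956279e-03, -1.06581879e-06]), 'position': array([ 234.40911842, -578.80273585,  230.32124292]), 'ee_rot': array([-1.91132491e-01,  9.81563735e-01,  9.70241974e-04, -2.54007576e-04]), 'contact_force': array([ 0.46151206, -0.70790658,  0.17738584]), 'wrist_torque': array([ 2.14911665e-02, -1.67558884e-03,  1.34219954e-05]), 'gripper_width': 85.43230849991393}
```

View pics/top0.png

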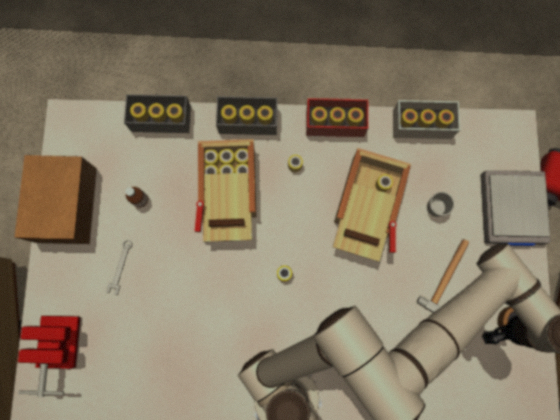

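View pics/side0.png

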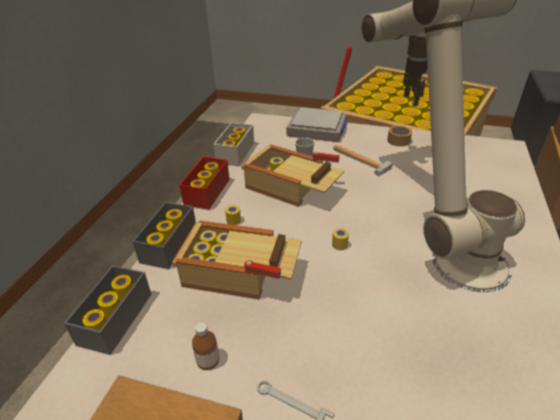

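The top view shows the packed crate on the left: rows of rollers around (228,163), batten at (227,223), red button near (199,216). The other crate, with one roller, is at (370,205). I'll measure the left one now.

```bash
cat > h.py <<'E'
from bench import arm
import cv2, numpy as np
def cast(n,uv,z):
    c=arm.get_calibration(n);K,R,t=c["camera_matrix"],c["R"],c["t"]
    uv=np.atleast_2d(np.array(uv,float)); C=-R.T@t
    r=(R.T@np.linalg.inv(K)@np.c_[uv,np.ones(len(uv))].T).T
    return (C+r*((z-C[2])/r[:,2])[:,None])[:,:2]
def proj(n,X):
    c=arm.get_calibration(n);X=np.atleast_2d(X)@c["R"].T+c["t"]
    x=X@c["camera_matrix"].T; return x[:,:2]/x[:,2:]
def red(p):
    b,g,r=[p[...,i].astype(int) for i in range(3)]; return ((r>110)&(g<60)&(b<70)).astype(np.uint8)
def dark(p): return (p.max(2)<75).astype(np.uint8)
def blob(m,box):
    x0,y0,x1,y1=box; q=np.zeros_like(m);q[y0:y1,x0:x1]=m[y0:y1,x0:x1]
    k=max(cv2.findContours(q,0,cv2.CHAIN_APPROX_NONE)[0],key=cv2.contourArea); return k[:,0,:]
def rect(n,k,z):
    (c,s,a)=cv2.minAreaRect(cast(n,k,z).astype(np.float32)); b=cv2.boxPoints((c,s,a))
    return np.round(c,1),np.round(s,1),b.round(1).tolist()
E
python3 - <<'E'
from h import *
p=np.load("/tmp/top0.npz");d=p["d"];p=p["p"]
R=blob(red(p),(185,195,210,240)); B=blob(dark(p),(205,212,250,234))
print("button",len(R),rect("top",R,125)); print("batten",len(B),rect("top",B,120))
crop=cv2.resize(p[130:250,180:270],None,fx=5,fy=5,interpolation=cv2.INTER_CUBIC); cv2.imwrite("pics/crop1.png",crop)
q=np.load("/tmp/side0.npz")["p"]
R2=blob(red(q),(235,255,290,285));print("side red",rect("side",R2,118))
E
```

```text
button 55 (array([543.8, 281.7]), array([15.9, 79.4]), [[503.6000061035156, 276.8999938964844], [582.7000122070312, 270.5], [584.0, 286.3999938964844], [504.8999938964844, 292.79998779296875]])
batten 73 (array([528.9, 196.5]), array([ 17.9, 101.8]), [[516.2999877929688, 246.60000610351562], [523.5999755859375, 145.10000610351562], [541.5, 146.39999389648438], [534.2000122070312, 247.89999389648438]])
side red (array([554.4, 278.1]), array([94. , 23.5]), [[507.3999938964844, 289.79998779296875], [507.3999938964844, 266.29998779296875], [601.4000244140625, 266.29998779296875], [601.4000244140625, 289.79998779296875]])
```

View pics/crop1.png

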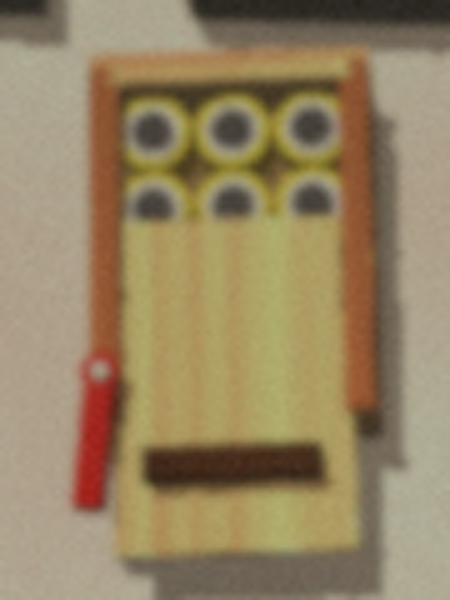

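The crop shows the crate's outline clearly: pin (white dot) at crop (99,370), tip near (88,508), far edge y≈55, lid front edge (118,555)–(358,548), batten (145,465)–(323,463).

```bash
python3 - <<'E'
from h import *
f=lambda a,z:cast("top",np.array(a,float)/5+[180-.4,130-.4],z).round(1)
pin=f([[99,370]],125)[0];print("pin",pin,"tip",f([[88,508]],125))
l=f([[92,65],[84,350]],102);print("left cleat outer",l)
fr=f([[92,60],[368,48]],102);print("far rim",fr,np.linalg.norm(fr[1]-fr[0]))
le=f([[118,555],[358,548]],92);print("lid edge",le,np.linalg.norm(le[1]-le[0]))
rr=f([[368,50],[377,410]],102);print("right cleat",rr)
ri=f([[341,80],[347,405]],102);print("right cleat inner",ri)
ba=f([[145,465],[323,463]],120);print("batten",ba)
for v in (le[0]-le[1],fr[0]-fr[1],ba[0]-ba[1]): print("yaw",np.arctan2(-v[0],v[1]))
for v in (l[0]-l[1],rr[0]-rr[1],ri[0]-ri[1]): print("yaw",np.arctan2(v[1],v[0]))
E
```

```text
pin [587.2 282.3] tip [[500.9 284.6]]
left cleat outer [[791.7 300.6]
 [604.4 296. ]]
far rim [[795.  300.7]
 [807.  123.5]] 177.60585575931893
lid edge [[476.5 269.7]
 [484.  120.3]] 149.5881345561873
right cleat [[805.7 123.5]
 [570.  110.6]]
right cleat inner [[785.1 140.2]
 [572.7 129.5]]
batten [[529.1 251.7]
 [532.7 142. ]]
yaw 0.05015869616994008
yaw 0.06761685252996927
yaw 0.03280500005200931
yaw 0.02455459409022102
yaw 0.05467604038593302
yaw 0.05033409720941991
```

```bash
cat >> h.py <<'E'
from scipy.spatial.transform import Rotation as Ro
O=np.array([684.,206.5]); YAW=.05
def W(lx,ly,z): c,s=np.cos(YAW),np.sin(YAW); return np.array([O[0]+c*lx-s*ly,O[1]+s*lx+c*ly,z])
def shifts(Ps,s=None):
    s=s or arm.read_state(); R=Ro.from_quat(s["ee_rot"]); print("pos",s["position"].round(1),"F",s["contact_force"].round(1),"t",round(s["clock"],2))
    x=R.as_matrix()[:,0]; print("tool -x heading",np.arctan2(-x[1],-x[0]).round(4),"tilt",R.as_matrix()[:,2].round(3))
    for P in Ps: print(np.round(P,1),"->",(R.inv().apply(P-s["position"])/10).round(2).tolist())
E
python3 - <<'E'
from h import *
print("roller_b",cast("top",[[285,273]],50))
shifts([np.array([430,-200,230.]),W(-220,-2,200)])
E
```

```text
roller_b [[384.28512941  12.48667146]]
pos [ 234.4 -578.8  230.3] F [ 0.5 -0.7  0.2] t 0.1
tool -x heading 0.3846 tilt [-0.001  0.002 -1.   ]
[ 430. -200.  230.] -> [-32.34, 27.77, 0.08]
[464.4 193.5 200. ] -> [-50.3, 62.95, 3.15]
```

Emit:
move_arm:
  moves:
    - {"gripper": -1,"xyz": [-32.3,27.8,0],"angular": [0,0,0.335]}
    - {"gripper": -1,"xyz": [-32.3,27.8,0],"angular": [0,0,0.335]}
    - {"gripper": -1,"xyz": [-32.3,27.8,0],"angular": [0,0,0.335]}
    - {"gripper": -1,"xyz": [-32.3,27.8,0],"angular": [0,0,0.335]}
    - {"gripper": -1,"xyz": [-32.3,27.8,0],"angular": [0,0,0.335]}
    - {"gripper": -1,"xyz": [-32.3,27.8,0],"angular": [0,0,0.335]}
    - {"gripper": -1,"xyz": [-32.3,27.8,0],"angular": [0,0,0.335]}
    - {"gripper": -1,"xyz": [-32.3,27.8,0],"angular": [0,0,0.335]}

```text
clock: 1.1
position: [430.8, -197.6, 231.1]
ee_rot: [-0.028, 1.0, 0.0, -0.0]
contact_force: [-0.0, 0.9, -0.4]
gripper_width: -0.1
```

```bash
python3 - <<'E'
from h import *
shifts([W(-220,-2,200),W(-220,-2,102)])
E
```

```text
pos [ 430.8 -197.6  231.1] F [-0.   0.9 -0.4] t 1.1
tool -x heading 0.0555 tilt [-0.  0. -1.]
[464.4 193.5 200. ] -> [-5.52, 38.86, 3.13]
[464.4 193.5 102. ] -> [-5.52, 38.86, 12.93]
```

Emit:
move_arm:
  moves:
    - {"gripper": -1,"xyz": [-5.5,38.9,3],"angular": [0,0,0]}
    - {"gripper": -1,"xyz": [-5.5,38.9,3],"angular": [0,0,0]}
    - {"gripper": -1,"xyz": [-5.5,38.9,3],"angular": [0,0,0]}
    - {"gripper": -1,"xyz": [-5.5,38.9,3],"angular": [0,0,0]}
    - {"gripper": -1,"xyz": [-5.5,38.9,3],"angular": [0,0,0]}
    - {"gripper": -1,"xyz": [-5.5,38.9,3],"angular": [0,0,0]}
    - {"gripper": -1,"xyz": [-5.5,38.9,3],"angular": [0,0,0]}
    - {"gripper": -1,"xyz": [-5.5,38.9,3],"angular": [0,0,0]}
    - {"gripper": -1,"xyz": [-5.5,38.9,10],"angular": [0,0,0]}
    - {"gripper": -1,"xyz": [-5.5,38.9,11],"angular": [0,0,0]}

```text
clock: 2.35
position: [463.0, 187.4, 118.3]
ee_rot: [-0.023, 1.0, -0.002, -0.003]
contact_force: [0.5, -0.3, 0.4]
gripper_width: 0.2
```

```bash
python3 - <<'E'
from h import *
p,d=arm.get_image("side"); np.savez("/tmp/side1.npz",p=p,d=d)
cv2.imwrite("pics/side1.png",cv2.resize(p[190:330,150:350],None,fx=4,fy=4,interpolation=cv2.INTER_CUBIC))
shifts([W(-220,0,103),W(-170,0,103),W(-85,0,103)])
E
```

```text
pos [462.8 187.2 117.3] F [-0.4 -1.  -1.3] t 2.4
tool -x heading 0.0463 tilt [-0.007 -0.005 -1.   ]
[464.3 195.5 103. ] -> [-0.2, 0.83, 1.42]
[514.2 198.  103. ] -> [-5.2, 0.85, 1.38]
[599.1 202.3 103. ] -> [-13.7, 0.88, 1.32]
```

View pics/side1.png

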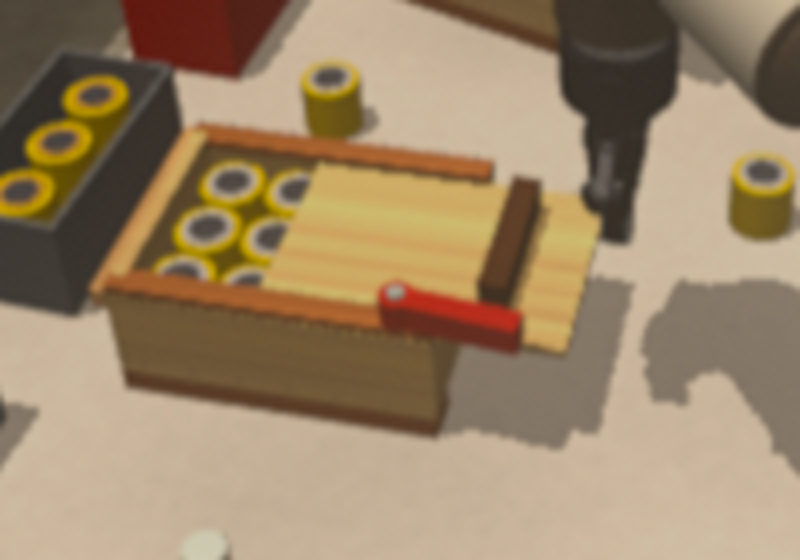

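Emit:
move_arm:
  moves:
    - {"gripper": -1,"xyz": [0,0.8,1.4],"angular": [0,0,0]}
    - {"gripper": -1,"xyz": [-1.5,0.8,1.4],"angular": [0,0,0]}
    - {"gripper": -1,"xyz": [-3,0.8,1.4],"angular": [0,0,0]}
    - {"gripper": -1,"xyz": [-4,0.8,1.4],"angular": [0,0,0]}
    - {"gripper": -1,"xyz": [-5,0.8,1.4],"angular": [0,0,0]}
    - {"gripper": -1,"xyz": [-6,0.8,1.4],"angular": [0,0,0]}

```text
clock: 3.15
position: [524.7, 201.7, 107.3]
ee_rot: [-0.025, 1.0, -0.0, -0.001]
contact_force: [-2.8, 0.2, 1.5]
gripper_width: 0.1
```

```bash
python3 - <<'E'
from h import *
shifts([W(-100,0,103),W(-85,0,103),W(-81,0,103)])
p,d=arm.get_image("top"); np.savez("/tmp/top1.npz",p=p,d=d)
B=blob(dark(p),(205,195,250,234)); print(rect("top",B,120))
cv2.imwrite("pics/top1.png",cv2.resize(p[130:260,170:290],None,fx=4,fy=4,interpolation=cv2.INTER_CUBIC))
E
```

```text
pos [524.7 201.7 107.3] F [-2.8  0.2  1.5] t 3.15
tool -x heading 0.0495 tilt [-0.002 -0.    -1.   ]
[584.1 201.5 103. ] -> [-5.94, -0.31, 0.42]
[599.1 202.3 103. ] -> [-7.44, -0.31, 0.42]
[603.1 202.5 103. ] -> [-7.84, -0.31, 0.42]
(array([550.8, 211.9]), array([118.5,  90.3]), [[476.8999938964844, 202.10000610351562], [540.5999755859375, 138.10000610351562], [624.5999755859375, 221.6999969482422], [561.0, 285.70001220703125]])
```

View pics/top1.png

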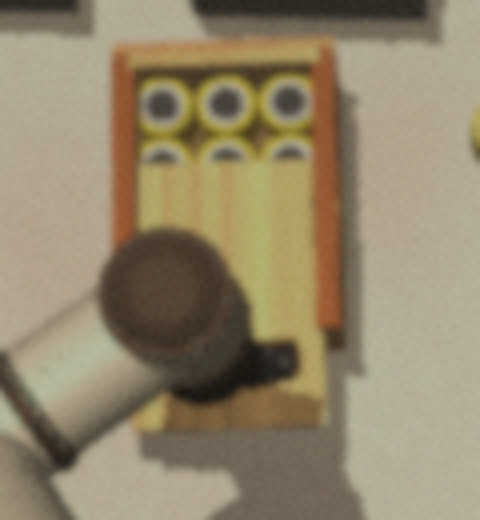

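Contact (2.8 N, matching the lid friction). Top view: the lid's inner edge has moved back about 4 px (≈12 mm) from the start. I'll keep pushing.

Emit:
move_arm:
  moves:
    - {"gripper": -1,"xyz": [-0.7,-0.1,0.3],"angular": [0,0,0]}
    - {"gripper": -1,"xyz": [-1.5,-0.3,0.3],"angular": [0,0,0]}
    - {"gripper": -1,"xyz": [-2.3,-0.3,0.3],"angular": [0,0,0]}
    - {"gripper": -1,"xyz": [-3.1,-0.3,0.3],"angular": [0,0,0]}
    - {"gripper": -1,"xyz": [-3.9,-0.3,0.3],"angular": [0,0,0]}
    - {"gripper": -1,"xyz": [-4.7,-0.3,0.3],"angular": [0,0,0]}
    - {"gripper": -1,"xyz": [-5.5,-0.3,0.3],"angular": [0,0,0]}
    - {"gripper": -1,"xyz": [-6.2,-0.3,0.3],"angular": [0,0,0]}
    - {"gripper": -1,"xyz": [-6.6,-0.3,0.3],"angular": [0,0,0]}
    - {"gripper": -1,"xyz": [-6.8,-0.3,0.3],"angular": [0,0,0]}

```text
clock: 4.45
position: [593.0, 202.1, 104.2]
ee_rot: [-0.025, 1.0, -0.0, -0.0]
contact_force: [-2.9, 1.0, -1.6]
gripper_width: 0.1
```

Emit:
move_arm:
  moves:
    - {"gripper": -1,"xyz": [-0.2,0,0],"angular": [0,0,0]}
    - {"gripper": -1,"xyz": [-0.4,0,0],"angular": [0,0,0]}
    - {"gripper": -1,"xyz": [-0.6,0,0],"angular": [0,0,0]}

```text
clock: 4.82
position: [598.7, 202.4, 104.3]
ee_rot: [-0.025, 1.0, -0.0, -0.0]
contact_force: [-3.4, -0.0, -2.0]
gripper_width: -0.4
```

Emit:
move_arm:
  moves:
    - {"gripper": -1,"xyz": [-0.15,0,0],"angular": [0,0,0]}
    - {"gripper": -1,"xyz": [-0.3,0,0],"angular": [0,0,0]}

```text
clock: 5.08
position: [601.5, 202.5, 104.2]
ee_rot: [-0.025, 1.0, -0.0, -0.0]
contact_force: [-5.9, 0.8, 1.9]
gripper_width: 0.0
```

Emit:
move_arm:
  moves:
    - {"gripper": -1,"xyz": [-0.15,0,0],"angular": [0,0,0]}
    - {"gripper": -1,"xyz": [-0.3,0,0],"angular": [0,0,0]}

```text
clock: 5.32
position: [601.6, 202.5, 104.3]
ee_rot: [-0.025, 1.0, -0.001, -0.004]
contact_force: [-13.6, 2.5, 6.3]
gripper_width: -0.3
```

The lid is against its hard stop: motion ended at 601.6 and the force rose from about 3 to 14 N. Next I'll back off and lift, then plan the button arc.

Emit:
move_arm:
  moves:
    - {"gripper": -1,"xyz": [1,0,0],"angular": [0,0,0]}
    - {"gripper": -1,"xyz": [4,0,0],"angular": [0,0,0]}
    - {"gripper": -1,"xyz": [6,0,-4],"angular": [0,0,0]}
    - {"gripper": -1,"xyz": [11,0,-8],"angular": [0,0,0]}
    - {"gripper": -1,"xyz": [17,0,-8],"angular": [0,0,0]}
    - {"gripper": -1,"xyz": [22,0,-8],"angular": [0,0,0]}
    - {"gripper": -1,"xyz": [22,0,-8],"angular": [0,0,0]}
    - {"gripper": -1,"xyz": [22,0,-8],"angular": [0,0,0]}

```text
clock: 6.32
position: [386.4, 193.0, 185.6]
ee_rot: [-0.025, 1.0, 0.001, 0.002]
contact_force: [-0.5, 0.2, 0.3]
gripper_width: 0.0
```

```bash
sed -i 's/684\.,206\.5/683.,206.5/' h.py; cat >> h.py <<'E'
def arc(th,r=60,g=0):
    s=11*abs(np.sin(th))+15*abs(np.cos(th)); c,n=np.cos(th),np.sin(th)
    return W(-90-r*c-(9+s+g)*n, 80-r*n+(9+s+g)*c, 108)
E
python3 - <<'E'
from h import *
p,d=arm.get_image("top"); np.savez("/tmp/top2.npz",p=p,d=d)
cv2.imwrite("pics/top2.png",cv2.resize(p[130:250,170:290],None,fx=5,fy=5,interpolation=cv2.INTER_CUBIC))
R=blob(red(p),(185,195,210,240));print("button",rect("top",R,125),"pin",W(-90,80,0)[:2])
B=blob(dark(p),(205,190,250,210));print("batten",rect("top",B,120))
P=arc(-.1,60,18);shifts([P+[0,0,70],P])
E
```

```text
button (array([544. , 282.2]), array([15.9, 79.7]), [[503.6000061035156, 277.6000061035156], [583.0, 270.8999938964844], [584.4000244140625, 286.70001220703125], [505.0, 293.3999938964844]]) pin [589.11414302 281.9018956 ]
batten (array([615.7, 201.6]), array([15.9, 99.7]), [[606.7000122070312, 251.1999969482422], [608.7999877929688, 151.5], [624.7000122070312, 151.89999389648438], [622.5999755859375, 251.60000610351562]])
pos [386.6 192.8 185.2] F [ 1.  -0.5  0.7] t 6.38
tool -x heading 0.0499 tilt [ 0.003  0.002 -1.   ]
[531.3 327.9 178. ] -> [-15.13, 12.76, 0.79]
[531.3 327.9 108. ] -> [-15.11, 12.75, 7.79]
```

View pics/top2.png

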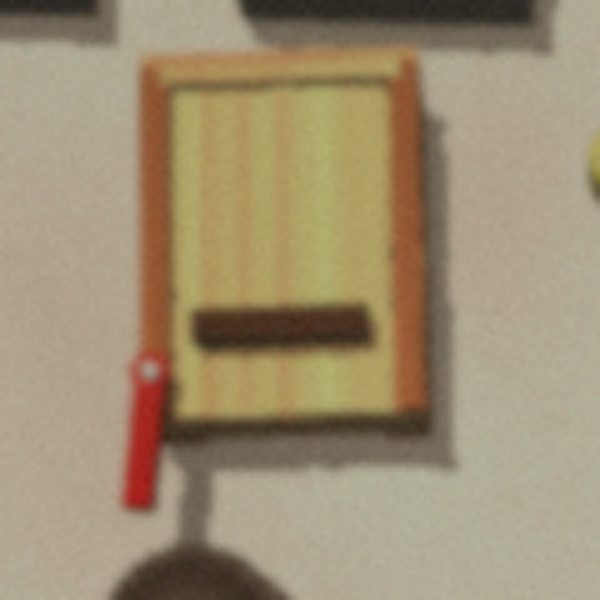

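The lid now covers the whole crate up to the far rim (crop y≈85), the batten sits at (283,328), and the button is untouched at (145,440). I'm going round to the button's outer side.

Emit:
move_arm:
  moves:
    - {"gripper": -1,"xyz": [-4,5,0.7],"angular": [0,0,0]}
    - {"gripper": -1,"xyz": [-8,9,0.7],"angular": [0,0,0]}
    - {"gripper": -1,"xyz": [-12,12.8,0.7],"angular": [0,0,0]}
    - {"gripper": -1,"xyz": [-15,12.8,0.7],"angular": [0,0,0]}
    - {"gripper": -1,"xyz": [-15,12.8,0.7],"angular": [0,0,0]}
    - {"gripper": -1,"xyz": [-15,12.8,4],"angular": [0,0,0]}
    - {"gripper": -1,"xyz": [-15,12.8,7.7],"angular": [0,0,0]}
    - {"gripper": -1,"xyz": [-15,12.8,7.7],"angular": [0,0,0]}

```text
clock: 7.38
position: [527.1, 325.3, 104.1]
ee_rot: [-0.024, 1.0, -0.002, -0.003]
contact_force: [0.2, -0.8, 0.6]
gripper_width: 0.3
```

```bash
python3 - <<'E'
from h import *
shifts([arc(t) for t in np.arange(-.1,1.6,.1)])
E
```

```text
pos [527.1 325.3 104.1] F [ 0.2 -0.8  0.6] t 7.38
tool -x heading 0.0486 tilt [-0.005 -0.005 -1.   ]
[530.4 309.9 108. ] -> [-0.25, -1.56, -0.38]
[528.  302.9 108. ] -> [0.03, -2.25, -0.38]
[526.  297.7 108. ] -> [0.25, -2.76, -0.37]
[524.6 292.1 108. ] -> [0.42, -3.31, -0.37]
[523.6 286.3 108. ] -> [0.54, -3.88, -0.36]
[523.3 280.2 108. ] -> [0.6, -4.49, -0.36]
[523.6 273.9 108. ] -> [0.6, -5.12, -0.36]
[524.7 267.6 108. ] -> [0.53, -5.76, -0.36]
[526.4 261.2 108. ] -> [0.39, -6.41, -0.35]
[529.  254.9 108. ] -> [0.16, -7.05, -0.35]
[532.3 248.8 108. ] -> [-0.14, -7.67, -0.35]
[536.4 243.  108. ] -> [-0.52, -8.27, -0.35]
[541.2 237.6 108. ] -> [-0.98, -8.83, -0.35]
[546.8 232.7 108. ] -> [-1.51, -9.35, -0.35]
[552.9 228.5 108. ] -> [-2.1, -9.8, -0.35]
[559.7 225.  108. ] -> [-2.76, -10.18, -0.35]
[566.8 222.4 108. ] -> [-3.46, -10.48, -0.36]
```

Emit:
move_arm:
  moves:
    - {"gripper": -1,"xyz": [0,-0.8,-0.5],"angular": [0,0,0]}
    - {"gripper": -1,"xyz": [0,-1.6,-0.5],"angular": [0,0,0]}
    - {"gripper": -1,"xyz": [0.1,-2.3,-0.5],"angular": [0,0,0]}
    - {"gripper": -1,"xyz": [0.3,-2.8,-0.5],"angular": [0,0,0]}
    - {"gripper": -1,"xyz": [0.4,-3.3,-0.5],"angular": [0,0,0]}
    - {"gripper": -1,"xyz": [0.5,-3.9,-0.5],"angular": [0,0,0]}
    - {"gripper": -1,"xyz": [0.6,-4.5,-0.5],"angular": [0,0,0]}
    - {"gripper": -1,"xyz": [0.6,-5.1,-0.5],"angular": [0,0,0]}
    - {"gripper": -1,"xyz": [0.5,-5.8,-0.5],"angular": [0,0,0]}
    - {"gripper": -1,"xyz": [0.4,-6.4,-0.5],"angular": [0,0,0]}

```text
clock: 8.62
position: [527.5, 262.4, 112.0]
ee_rot: [-0.025, 1.0, -0.0, -0.0]
contact_force: [0.2, 2.8, 0.5]
gripper_width: -0.3
```

```bash
python3 - <<'E'
from h import *
p,d=arm.get_image("side"); np.savez("/tmp/side3.npz",p=p,d=d)
cv2.imwrite("pics/side3.png",cv2.resize(p[190:330,150:350],None,fx=4,fy=4,interpolation=cv2.INTER_CUBIC))
shifts([arc(t) for t in np.arange(.8,1.65,.1)])
E
```

```text
pos [527.4 261.8 112. ] F [-0.2  0.5 -0.4] t 8.68
tool -x heading 0.0489 tilt [-0.001 -0.001 -1.   ]
[529.  254.9 108. ] -> [-0.12, -0.7, 0.4]
[532.3 248.8 108. ] -> [-0.42, -1.32, 0.4]
[536.4 243.  108. ] -> [-0.8, -1.92, 0.4]
[541.2 237.6 108. ] -> [-1.26, -2.48, 0.4]
[546.8 232.7 108. ] -> [-1.79, -2.99, 0.4]
[552.9 228.5 108. ] -> [-2.38, -3.44, 0.4]
[559.7 225.  108. ] -> [-3.04, -3.83, 0.4]
[566.8 222.4 108. ] -> [-3.74, -4.13, 0.4]
[573.5 220.5 108. ] -> [-4.4, -4.35, 0.4]
```

View pics/side3.png

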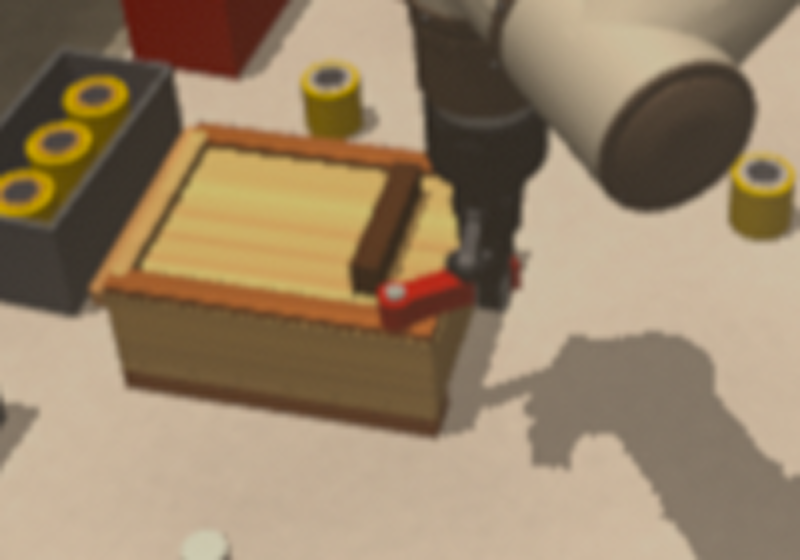

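The bar is following the finger, and is at about 0.7 rad (pin at (393,293), finger at (490,270)). I'll go on with the arc.

Emit:
move_arm:
  moves:
    - {"gripper": -1,"xyz": [-0.1,-0.7,0.2],"angular": [0,0,0]}
    - {"gripper": -1,"xyz": [-0.4,-1.3,0.2],"angular": [0,0,0]}
    - {"gripper": -1,"xyz": [-0.8,-1.9,0.2],"angular": [0,0,0]}
    - {"gripper": -1,"xyz": [-1.3,-2.5,0.2],"angular": [0,0,0]}
    - {"gripper": -1,"xyz": [-1.8,-3.0,0.2],"angular": [0,0,0]}
    - {"gripper": -1,"xyz": [-2.4,-3.4,0.2],"angular": [0,0,0]}
    - {"gripper": -1,"xyz": [-2.8,-3.7,0.2],"angular": [0,0,0]}
    - {"gripper": -1,"xyz": [-3.1,-3.8,0.2],"angular": [0,0,0]}

```text
clock: 9.68
position: [560.5, 226.2, 110.1]
ee_rot: [-0.025, 1.0, -0.0, -0.001]
contact_force: [-1.7, 0.6, 0.1]
gripper_width: -0.4
```

Emit:
move_arm:
  moves:
    - {"gripper": -1,"xyz": [-0.2,-0.1,0],"angular": [0,0,0]}
    - {"gripper": -1,"xyz": [-0.4,-0.2,0],"angular": [0,0,0]}

```text
clock: 9.93
position: [564.6, 224.8, 110.2]
ee_rot: [-0.025, 1.0, -0.0, -0.0]
contact_force: [-2.7, 1.0, -1.1]
gripper_width: 0.1
```

Emit:
move_arm:
  moves:
    - {"gripper": -1,"xyz": [-0.15,0,0],"angular": [0,0,0]}
    - {"gripper": -1,"xyz": [-0.3,0,0],"angular": [0,0,0]}

```text
clock: 10.18
position: [567.3, 224.4, 110.2]
ee_rot: [-0.025, 1.0, -0.001, -0.001]
contact_force: [-1.5, -0.7, 0.8]
gripper_width: -0.1
```

Emit:
move_arm:
  moves:
    - {"gripper": -1,"xyz": [-0.15,0,0],"angular": [0,0,0]}
    - {"gripper": -1,"xyz": [-0.3,0,0],"angular": [0,0,0]}

```text
clock: 10.42
position: [570.4, 224.6, 110.2]
ee_rot: [-0.025, 1.0, -0.0, -0.0]
contact_force: [-1.1, -1.7, -0.6]
gripper_width: 0.2
```

Emit:
move_arm:
  moves:
    - {"gripper": -1,"xyz": [-0.15,0,0],"angular": [0,0,0]}
    - {"gripper": -1,"xyz": [-0.3,0,0],"angular": [0,0,0]}

```text
clock: 10.68
position: [571.4, 224.7, 110.1]
ee_rot: [-0.025, 1.0, -0.001, -0.003]
contact_force: [-10.7, -0.8, 5.6]
gripper_width: -0.0
```

The hard stop is at 571.4, against a predicted 572, with the force at 11 N. I'll back off along -x, lift and look.

Emit:
move_arm:
  moves:
    - {"gripper": -1,"xyz": [1,0,0],"angular": [0,0,0]}
    - {"gripper": -1,"xyz": [4,0,0],"angular": [0,0,0]}
    - {"gripper": -1,"xyz": [7,0,-4],"angular": [0,0,0]}
    - {"gripper": -1,"xyz": [12,0,-8],"angular": [0,0,0]}
    - {"gripper": -1,"xyz": [17,0,-10],"angular": [0,0,0]}
    - {"gripper": -1,"xyz": [19,0,-10],"angular": [0,0,0]}
    - {"gripper": -1,"xyz": [19,0,-10],"angular": [0,0,0]}
    - {"gripper": -1,"xyz": [19,0,-10],"angular": [0,0,0]}

```text
clock: 11.68
position: [384.7, 216.4, 210.0]
ee_rot: [-0.025, 1.0, 0.0, 0.0]
contact_force: [0.1, 0.4, -0.4]
gripper_width: -0.4
```

```bash
python3 - <<'E'
from h import *
p,d=arm.get_image("top")
R=blob(red(p),(185,185,260,240));print("button",rect("top",R,125))
B=blob(dark(p),(205,190,250,210));print("batten",rect("top",B,120))
shifts([])
cv2.imwrite("pics/top4.png",cv2.resize(p[90:300,120:470],None,fx=2.2,fy=2.2,interpolation=cv2.INTER_CUBIC))
E
```

```text
button (array([588.3, 240.7]), array([21.7, 86.8]), [[573.2999877929688, 282.79998779296875], [581.7000122070312, 196.39999389648438], [603.4000244140625, 198.5], [595.0, 284.8999938964844]])
batten (array([615.7, 201.6]), array([15.9, 99.7]), [[606.7000122070312, 251.1999969482422], [608.7999877929688, 151.5], [624.7000122070312, 151.89999389648438], [622.5999755859375, 251.60000610351562]])
pos [384.8 216.3 209.7] F [ 0.4 -0.2 -0.5] t 11.72
tool -x heading 0.0494 tilt [-0.    -0.001 -1.   ]
```

View pics/top4.png

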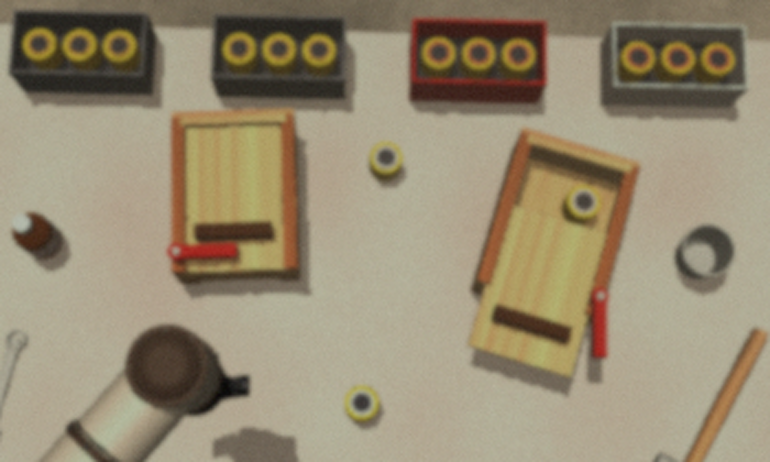

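The picture shows the packed crate shut. The batten is at (234,231) and the red button lies square across the lid just behind it, from (176,251) to (237,250). The other crate is still open and everything else is where it was. Handing in.

```bash
python3 -c "
from bench import arm
print(arm.job_done())"
```

```text
the job is handed in; nothing more can be done
None
```

The packed crate (the left one) is closed and handed in after about 12 s of the 51 s allowed. I only pushed, with the fingers shut.

- **Lid:** I pushed it by the batten about 87 mm until it stopped. The force rose from about 3 N to 14 N while the position held. The pictures show the lid up against the far rim.
- **Turn-button:** I then pushed it round from its outer side. It stopped at 571.4 mm, where I expected 572 mm for square across, with the force at 11 N.
- **Final view from above:** the button lies square across the lid just behind the batten, and the batten had not moved since the lid went home. The arm was well clear and touching nothing. The other crate is still open, and the loose rollers, bottle and cup are where they were. The spanner and mallet were only partly in that last picture.

One measurement disagreed slightly. The batten's position from the image came out about 7 mm nearer the robot than the crate dimensions predict. I put this down to its dark front face being included in the outline; the first measurement has the same bias, and the contact stop and the picture both show the lid fully home.

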